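Press the modelling tools home in their cutout trays

ROBOT

A 6-joint arm with a two-finger parallel gripper is mounted at the origin on the work surface. World frame = base frame: x ahead of the robot, y to its left, z up, the work surface at z = 0. Lengths are in m, angles in rad, forces in N, time in s.
With the tool pointing down it reaches from about 0.25 to 0.775 m from the base axis. Payload 8.9 kg.
Tool frame: the origin (TCP) lies at the very end of the fingers, on their centre line; the grasp point (between the pads) lies 19 mm behind it (robot.grasp_offset is the z of the grasp point in the tool frame, in m); z points along the fingers, x is the direction in which the jaws open and shut, and the axes are right-handed (so a half turn about z gives the same grasp; the last joint's range is limited). The gripper opens to 85 mm and grips with 20 to 120 N. Pads are 22 mm wide; open, the fingers measure 114 mm over their backs; the gripper's body (76 mm by 85 mm) begins 54 mm behind the grasp point. The pads swing forward as they close: fully open they stand 13 mm farther back than shut.
Start: joints at [1.197, 0.291, -0.153, 1.127, 0, 1.431], TCP at [0.122, 0.511, 0.231] pointing down, gripper open.
Joint ranges: [-2.52, 2.52], [-0.91, 1.74], [-1.3, 1.37], [-1.96, 2.02], [-1.52, 1.47], [-3.14, 3.14]. Speed limits (rad/s): [2.22, 2.22, 2.79, 3.14, 3.14, 3.14].

INTERFACE

Orientations are given as [roll, pitch, yaw] about the fixed x, y, z axes, in that order (R = Rz(yaw) Ry(pitch) Rx(roll)).
In Python, from station import monitor, capture, calibration, job, robot gives the robot as it stands.
- The arm moves only by the shell command python3 -m crank 'ROWS' [FORCE]. ROWS is JSON, a list of rows, each a list of 3 entries, a list of its own where there are three numbers: the closure, from -1 (fully open) to 1 (shut), then the shift along the tool's x, y, z each as a share of 1 m, from -1 to 1, then the turn about the tool's z as a share of 5 degrees, from -1 to 1. In form: [[hand, [tx, ty, tz], twist], ...]. A call has 1 to 10 rows; each row shifts and turns the pose as measured when the row begins, along the tool's axes as they then stand; what a row does not reach is not made up. A row lasts 1/8 s, in which the tool goes at most 62.5 mm and 10.7 degrees, less where a joint would pass 70% of its speed; a pose out of reach is approached as far as the arm can. A call with a number of a shift or a turn outside -1 to 1 is refused whole. A call with a gripper value outside its range is refused whole. The fingers move at their own pace and stop on an object; FORCE is the grip in N (left out, the last holds). Time passes only in rows, so rows that do not move let the fingers close. It gives the time, the measured TCP pose, the force and the opening at its end, in the units of the state.
- monitor.get_obs(): the state, without advancing time (a new reading comes with each control period).
- capture(name): name is "scene" or "side" or "wrist"; returns the picture (384x512x3 uint8, red, green, blue); there is no depth.
- calibration(name): a dict with "mtx" (3x3 intrinsics, pixels), "view" (4x4, takes a point from world to camera coordinates); the wrist camera has in their place "mount" (4x4, takes a point from camera to tool coordinates, whose origin is the TCP and whose axes are the tool frame's). Camera axes: x right, y up, looking along -z (the intrinsics and any distortion apply to the point x, -y, -z); pixel columns grow to the right and rows downward; lengths in m; the calibration is good to about 2 mm. A picture is of the moment at which its call begins: read the wrist's pose just before it. calibration takes no time and is no camera call.
- job.finish_job(): hands the job in, once; it reports no verdict.
The state is a dict: "t": time; "joint_positions": joint angles; "dq": joint speeds; "effort": joint torques, N m; "position": TCP position; "ee_rot": TCP orientation; "ft_force": force on the tool from outside, world axes, zero at the start; "torque": the same for the moment, N m; "gripper_width": finger opening in m.
Only numpy, scipy, OpenCV 4.12 (cv2) and the standard library are available. Lean on these libraries where they do the work, as an engineer would, in place of code of your own. Each camera call takes 0.05 s, during which the arm holds its last target. There are 200 camera calls.

TASK

Push the white model volume off the tray it was left on, so that it stands upright on the table, and put the red square and the beech mallet away: lay each in the recess of its own shape, turned to match, and press it down firmly until its top is flush with the tray. Leave everything else on the table where it is.

Things in the scene. Friction and masses are not known exactly. Their poses are not given: they have to be found in the camera images.
- square: red gluing square: a flat L of painted aluminium, 20 mm thick, 0.17 to 0.34 kg, lying flat. Origin at the centre of its 130 x 90 mm outline, on the underside. In its own frame the long arm lies along x (x -65 to 65, y -45 to -17 mm) and the short arm along y (x -65 to -37, y -45 to 45 mm); both arms 28 mm wide; z up. Starts on one side of the table (left or right), turned any way up to about 90 degrees.
- mallet: flat beech mallet: a T, 20 mm thick, 0.11 to 0.22 kg, lying flat. Origin at the centre of its 150 x 84 mm outline, on the underside. Handle along x (x -75 to 49 mm, 22 mm wide, centred on y = 0), head across y at the +x end (x 49 to 75, y -42 to 42 mm); centre of mass near x = 20 mm; z up. Starts on the side of the table where the square is not.
- square_tray: fixed wooden tray for the square, 160 x 120 (x, y) x 26 mm tall, with an L recess. Origin at the centre of its underside; the square is home with its origin above this one and its x and y axes along these. Recess 2.5 mm wider than the square on each side; its top edge is bevelled (3 mm wide, 5 mm deep), so a tool up to about 4 mm off slides in when pressed. Its blue floor is square_bed.
- mallet_tray: fixed wooden tray for the mallet, 185 x 119 (x, y) x 26 mm tall, with a T recess. Origin at the centre of its underside; the mallet is home with its origin above this one and its x and y axes along these. Recess 2.5 mm wider than the mallet on each side; its top edge is bevelled (3 mm wide, 5 mm deep), so a tool up to about 4 mm off slides in when pressed. Its blue floor is mallet_bed.
- square_bed (a joint): travel (m) of the blue bed in the square's recess: 0 raised (bed 8 mm below the tray face, so the tool laid on it stands 12 mm proud), 0.012 fully down (bed 20 mm below the face, so the tool's top is flush). Held where it is by about 8 N of friction: a tool's weight does not move it, a firm push of about 10 to 20 N straight down on the tool does, and it stays down. It may start up to 3 mm down.
- mallet_bed (a joint): the same for the blue bed in the mallet's recess.
- volume: white model building volume, a box 100 (x) x 94 (y) x 55 mm tall, 0.14 kg, too wide to grip; it starts lying on the face of the square's tray, over the recess. Origin at the centre of its underside. Pushed over the tray's edge it tips, drops 26 mm and lands upright.
- pin_tin: brass-coloured round pin tin, upright, 50 mm diameter, 30 mm tall, in the crook of the red square; origin at the centre of its underside. Leave alone.
- cork_block: cork sanding block, 50 x 36 x 28 mm tall, beside the mallet's handle; origin at the centre of its underside, x along its length. Leave alone.
- paint_pot: blue paint pot with white cap, upright, 56 mm diameter, 60 mm tall, on the left, far side; origin at the centre of its underside. Leave alone.
- dish: small white ceramic dish, 76 mm diameter, 35 mm tall, on the right, far side; origin at the centre of its underside. Leave alone.
- stair_model: small wooden stair model, 64 (x) x 40 (y) x 60 mm tall, on the robot's side of the trays; origin at the centre of its underside. Leave alone.
- house_model: white roofless house model on a plywood base, 80 (x) x 120 (y) x 54 mm tall, standing beyond the trays in the middle; origin at the centre of its underside. Leave alone.
Things that resemble listed ones, but are neither listed nor needed, are in the scene too. Leave any blue look-alike of the volume alone.

How it is judged:
At the end, for the whole second after the job is handed in: Each tool lies flat in the recess of its own tray, centred within 6 mm and turned to within 0.06 rad, its bed pressed at least 9.5 of 12 mm down and its underside less than 9 mm above the table (top flush to 3 mm); the white volume stands upright on the table, off the trays; all at rest (horizontal distance between square and square_tray below 0.006 m and angle between the x axis of square and the x axis of square_tray, either way round below 0.06 rad and z of square in the frame of square_tray below 0.009 m and angle between each of square, mallet's own z axis and vertical below 0.05 rad and value of joint each of square_bed, mallet_bed above 0.0095 m and linear speed of each of square, mallet, volume below 0.02 m/s and horizontal distance between mallet and mallet_tray below 0.006 m and angle between the x axis of mallet and the x axis of mallet_tray, either way round below 0.06 rad and z of mallet in the frame of mallet_tray below 0.009 m and height (world z) of volume below 0.006 m and angle between volume's own z axis and vertical below 0.08 rad); the robot touches nothing.
It fails at once if a bystander is shifted by more than 30 mm (distance of any of pin_tin, cork_block, paint_pot, dish, stair_model, house_model from where it was at the start of the episode above 0.03 m).
It fails at once if a bystander is knocked over (angle between any of pin_tin, cork_block, paint_pot, dish, stair_model, house_model's own z axis and vertical above 0.5 rad).
It also fails if it takes over 72 s, if anything falls off the work surface, if the arm or the gripper's body presses on something with over 40 N, if the wrist force passes 120 N, or if a joint passes its speed limit or range.

## Working session

There is one attempt and no reset: what is moved stays moved. The work goes in short steps, Python scripts to look and compute and a shell command to move; the robot and the scene stay as the last step left them, time stands still between calls to the robot, and variables do not carry over. Pictures are saved under pics/ and viewed, about 8 in all and at most 12, crops included, and the job is handed in when it is done.

```bash
mkdir -p pics; ls; cat > h.py <<'E'
import numpy as np, cv2
from station import monitor, capture, calibration, job, robot
from scipy.spatial.transform import Rotation as R
def view(n,obs=None):
    c=calibration(n); 
    if 'view' in c: return np.array(c['mtx']),np.array(c['view'])
    T=np.eye(4);T[:3,:3]=R.from_euler('xyz',obs['ee_rot']).as_matrix();T[:3,3]=obs['position']
    return np.array(c['mtx']),np.linalg.inv(T@np.array(c['mount']))
def cast(px,z,K,V):
    px=np.atleast_2d(np.array(px,float)); C=np.linalg.inv(V)
    d=(np.linalg.inv(K)@np.c_[px,np.ones(len(px))].T).T*[1,-1,-1]
    d=d@C[:3,:3].T; o=C[:3,3]
    return (o+d*((z-o[2])/d[:,2:]))[:,:2]
def proj(P,K,V):
    P=np.atleast_2d(P);c=P@V[:3,:3].T+V[:3,3]; q=(c*[1,-1,-1])@K.T
    return q[:,:2]/q[:,2:]
E
python3 - <<'E'
from h import *
o=monitor.get_obs();print(o)
for n in['scene','side']:
    cv2.imwrite(f'pics/{n}0.png',capture(n)[:,:,::-1]);print(n,calibration(n))
a=cv2.imread('pics/scene0.png');b=cv2.imread('pics/side0.png')
print(calibration('wrist'))
E
```

```text
pics
{'t': 0.0, 'joint_positions': array([ 1.19672461e+00,  2.91270453e-01, -1.54100783e-01,  1.12671260e+00,
        2.98310924e-05,  1.43148050e+00]), 'dq': array([ 0.00056639, -0.00169626,  0.00072695, -0.00014531, -0.00034457,
        0.00237871]), 'effort': array([ 2.86235172e-04, -5.37144113e+01,  3.31372333e+01,  1.59857090e-02,
       -1.26333016e-04,  7.50740014e-06]), 'position': array([0.12195467, 0.51019827, 0.23074695]), 'ee_rot': array([-3.14138432e+00,  1.27089319e-03,  1.33604055e+00]), 'ft_force': array([ 0.03880659, -0.10025773, -0.26973725]), 'torque': array([ 0.0016132 ,  0.01125021, -0.03173019]), 'gripper_width': 0.0854786113334693}
scene {'mtx': array([[400.79255188,   0.        , 247.94105264],
       [  0.        , 400.79255188, 183.88627615],
       [  0.        ,   0.        ,   1.        ]]), 'view': array([[ 0.10507363,  0.99445206, -0.00496405, -0.05929432],
       [-0.66868578,  0.07434621,  0.73981888,  0.30142901],
       [ 0.73608346, -0.07441606,  0.67278777, -1.48619301],
       [ 0.        ,  0.        ,  0.        ,  1.        ]])}
side {'mtx': a
[... 221 characters left out ...]
,
       [ 0.08573372,  0.48033913,  0.87288261, -0.10246615],
       [-0.13965885, -0.86166441,  0.48788302, -1.32326114],
       [ 0.        ,  0.        ,  0.        ,  1.        ]])}
{'mtx': array([[316.51117956,   0.        , 256.33845987],
       [  0.        , 316.51117956, 190.02131719],
       [  0.        ,   0.        ,   1.        ]]), 'mount': array([[ 9.99999614e-01, -8.32167330e-04,  2.80852448e-04,
         2.44889461e-05],
       [-7.22794324e-04, -9.61414306e-01, -2.75103636e-01,
        -6.88086266e-02],
       [ 4.98947819e-04,  2.75103327e-01, -9.61414536e-01,
        -1.42561893e-01],
       [ 0.00000000e+00,  0.00000000e+00,  0.00000000e+00,
         1.00000000e+00]])}
```

View pics/scene0.png

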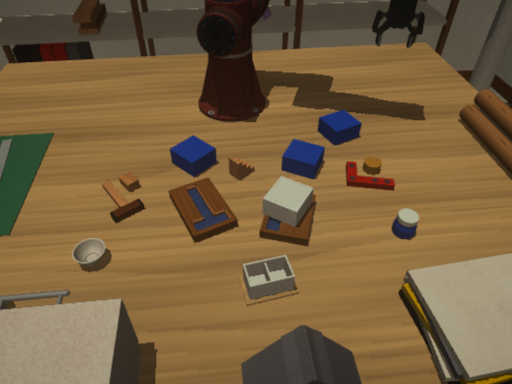

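View pics/side0.png

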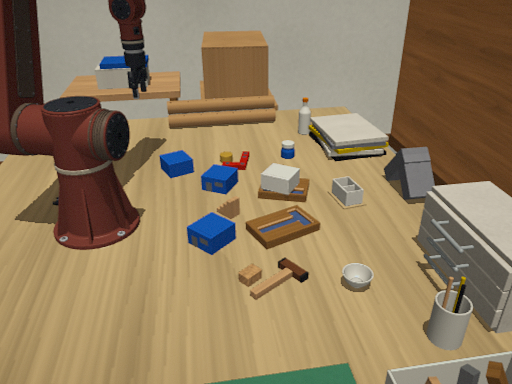

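The scene view shows the red square at about (370,178) with the pin tin in its crook, the mallet at (125,198) with the cork at (130,183), the square tray at (288,222) under the white volume at (288,200), and the mallet tray at (202,208). The house is at (269,278), the stair at (240,168), and there are three blue boxes. The side view agrees.

```bash
python3 - <<'E'
from h import *
for n,pts in {'scene':dict(square=(370,178,.02),tin=(372,163,.03),mallet=(125,198,.02),cork=(130,182,.028),sqtray=[(261,231,.026),(307,242,.026),(315,206,.026)],mtray=[(169,193,.026),(202,180,.026),(237,211,.026),(204,236,.026)],stair=(240,168,.03),vol=[(263,209,.081),(298,222,.081),(313,191,.081),(277,178,.081)],house=(269,275,.05),pot=(406,217,.055),b1=(194,150,.055),b2=(303,152,.055),b3=(340,122,.055)),
 'side':dict(square=(240,160,.02),tin=(227,155,.03),mallet=(280,278,.02),cork=(250,270,.028),sqtray=[(259,193,.026),(305,200,.026),(310,181,.026)],mtray=[(247,226,.026),(277,243,.026),(319,226,.026),(287,208,.026)],vol=[(261,188,.081),(292,193,.081),(300,173,.081),(270,165,.081)])}.items():
    K,V=view(n)
    for k,p in pts.items():
        p=np.atleast_2d(p); print(n,k,*[cast(q[:2],q[2],K,V)[0].round(3) for q in p])
E
```

```text
scene square [0.488 0.357]
scene tin [0.435 0.379]
scene mallet [ 0.494 -0.327]
scene cork [ 0.438 -0.318]
scene sqtray [0.656 0.023] [0.702 0.128] [0.586 0.175]
scene mtray [ 0.493 -0.208] [ 0.45  -0.118] [ 0.581 -0.03 ] [ 0.656 -0.117]
scene stair [ 0.414 -0.007]
scene vol [0.634 0.03 ] [0.685 0.105] [0.585 0.164] [0.526 0.081]
scene house [0.802 0.021]
scene pot [0.675 0.377]
scene b1 [ 0.347 -0.137]
scene b2 [0.392 0.181]
scene b3 [0.251 0.331]
side square [0.476 0.337]
side tin [0.43  0.369]
side mallet [ 0.488 -0.357]
side cork [ 0.419 -0.324]
side sqtray [0.504 0.061] [ 0.641 -0.01 ] [0.691 0.113]
side mtray [ 0.439 -0.125] [ 0.508 -0.221] [ 0.644 -0.161] [ 0.574 -0.048]
side vol [ 0.5   -0.006] [ 0.587 -0.053] [0.644 0.073] [0.558 0.149]
```

```bash
cat >> h.py <<'E'
def plan(x,y,z,yaw=None,step=.055):
    o=monitor.get_obs();p=o['position'];w=o['ee_rot'][2];d=np.array([x,y,z])-p
    c,s=np.cos(w),np.sin(w)
    t=np.array([c*d[0]+s*d[1],s*d[0]-c*d[1],-d[2]])
    tw=0 if yaw is None else -np.degrees((yaw-w+np.pi/2)%np.pi-np.pi/2)/5
    n=int(max(1,np.ceil(np.linalg.norm(d)/step),np.ceil(abs(tw))))
    print('from',p.round(4),'yaw',round(w,4),'F',o['ft_force'].round(1),'t',round(o['t'],2)); print(n,'rows of',(t/n).round(4),round(tw/n,3),' total',t.round(4),round(tw,2),' tot_deg',round(tw*5,1))
E
python3 -c "
from h import *
plan(.5,.2,.3)"
```

```text
from [0.122  0.5102 0.2308] yaw 1.336 F [ 0.8  0.8 -0.4] t 0.1
9 rows of [-0.0238  0.0489 -0.0077] 0.0  total [-0.2138  0.4398 -0.0692] 0  tot_deg 0
```

```bash
python3 -m crank '[[-1,[-0.024,0.049,-0.008],0],[-1,[-0.024,0.049,-0.008],0],[-1,[-0.024,0.049,-0.008],0],[-1,[-0.024,0.049,-0.008],0],[-1,[-0.024,0.049,-0.008],0],[-1,[-0.024,0.049,-0.008],0],[-1,[-0.024,0.049,-0.008],0],[-1,[-0.024,0.049,-0.008],0],[-1,[-0.024,0.049,-0.008],0],[-1,[0,0,0],0]]'
python3 - <<'E'
from h import *
o=monitor.get_obs();print(o['dq'].round(3));im=capture('wrist');np.savez('w1.npz',im=im,**{k:o[k] for k in('position','ee_rot')});cv2.imwrite('pics/w1.png',im[:,:,::-1]);plan(.5,-.2,.3)
E
```

```text
t: 1.35
position: [0.5116, 0.1874, 0.3018]
ee_rot: [-3.139, 0.004, 1.339]
ft_force: [-0.0, 0.1, 0.6]
gripper_width: 0.0852
[ 0.032 -0.018 -0.039  0.013  0.021  0.013]
from [0.5101 0.1885 0.3016] yaw 1.3404 F [-0.2  0.4  0.1] t 1.4
8 rows of [-0.0476  0.0099  0.0002] 0.0  total [-0.3806  0.0789  0.0016] 0  tot_deg 0
```

View pics/w1.png

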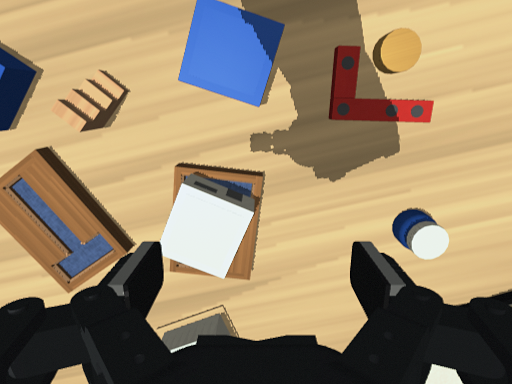

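The wrist view shows the square's L with its corner at (331,120), its long arm running to (433,110) and its short arm up to (347,46). The tin is at (400,50). The volume's top is the quad (185,178) to (225,278), over the square tray (175,163) to (250,280). The mallet tray's left part is at (60,220). There is free table between the square tray and the square, so I can push the volume that way.

```bash
python3 -m crank '[[-1,[-0.048,0.008,0],0],[-1,[-0.048,0.008,0],0],[-1,[-0.048,0.008,0],0],[-1,[-0.048,0.008,0],0],[-1,[-0.048,0.008,0],0],[-1,[-0.048,0.008,0],0],[-1,[0,0,0],0],[-1,[0,0,0],0]]'
python3 - <<'E'
from h import *
o=monitor.get_obs();print(o['dq'].round(3));im=capture('wrist');np.savez('w2.npz',im=im,**{k:o[k] for k in('position','ee_rot')});cv2.imwrite('pics/w2.png',im[:,:,::-1])
E
```

```text
t: 2.4
position: [0.4862, -0.1026, 0.3]
ee_rot: [-3.132, 0.003, 1.351]
ft_force: [-0.2, 0.8, 0.3]
gripper_width: 0.0855
[-0.01  -0.002 -0.006 -0.001 -0.005 -0.004]
```

View pics/w2.png

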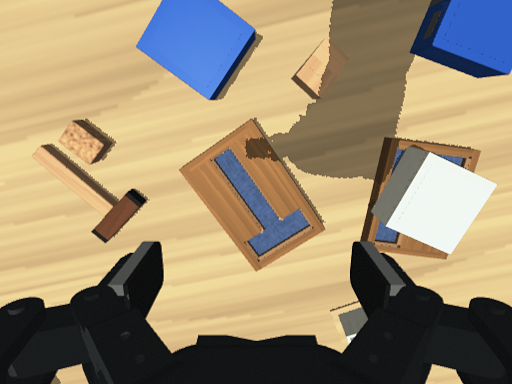

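The second view shows the whole mallet tray (corners (254,118), (325,230), (258,271), (180,168)), the mallet (handle end (37,150), head (92,235) to (147,200)) and the cork at (85,141). The volume's top is at (428,153), (496,184), (450,255), (382,214). I'll refine the corners and triangulate.

```bash
cat > m.py <<'E'
from h import *
W={}
for n in('w1','w2'):
    d=np.load(n+'.npz');K,V=view('wrist',d);W[n]=(d['im'],K,V)
def ref(n,pts,w=4):
    g=cv2.cvtColor(W[n][0],cv2.COLOR_RGB2GRAY);p=np.array(pts,np.float32).reshape(-1,1,2).copy()
    q=cv2.cornerSubPix(g,p,(w,w),(-1,-1),(3,40,.01)).reshape(-1,2)
    return q
def tri(a,b):
    P=[]
    for n in('w1','w2'):
        _,K,V=W[n];P.append(K@np.diag([1,-1,-1])@V[:3])
    X=cv2.triangulatePoints(P[0],P[1],np.float64(a).T,np.float64(b).T);return (X[:3]/X[3]).T
def cz(n,p,z): return cast(p,z,*W[n][1:])
np.set_printoptions(suppress=True)
E
python3 - <<'E'
from m import *
mt2=[(254,118),(325,230),(258,271),(180,168)];q2=ref('w2',mt2);print('mtray w2',q2.round(1).tolist(),cz('w2',q2,.026).round(4).tolist())
q1=ref('w1',[(42,148),(134,244),(70,291)]);print('mt w1',q1.round(1).tolist(),cz('w1',q1,.026).round(4).tolist(),'tri',tri(q1,q2[:3]).round(4).tolist())
v2=ref('w2',[(428,153),(496,184),(450,255),(382,214)]);v1=ref('w1',[(184,178),(255,207),(225,278),(160,246)])
print('vol',v1.round(1).tolist(),v2.round(1).tolist(),tri(v1,v2).round(4).tolist(),cz('w1',v1,.081).round(4).tolist(),cz('w2',v2,.081).round(4).tolist())
s2=ref('w2',[(387,137),(481,150),(448,259)]);s1=ref('w1',[(176,164),(265,171),(250,280),(170,271)]);print('sqt',s1.round(1).tolist(),s2.round(1).tolist(),tri(s1[:3],s2).round(4).tolist(),cz('w1',s1,.026).round(4).tolist(),cz('w2',s2,.026).round(4).tolist())
im=W['w1'][0];h=cv2.cvtColor(im,cv2.COLOR_RGB2HSV)
red=cv2.inRange(h,(0,170,60),(6,255,255))|cv2.inRange(h,(172,170,60),(180,255,255))
red[:, :300]=0;red[:30]=0;red[150:]=0
c=max(cv2.findContours(red,0,1)[0],key=cv2.contourArea);a=cv2.approxPolyDP(c,4,True);print('sq',cz('w1',a.reshape(-1,2),.02).round(4).tolist(),a.reshape(-1,2).tolist())
m=ref('w2',[(40,145),(33,155),(134,188),(92,235),(104,243),(148,198)],3);print('mal',m.round(1).tolist(),cz('w2',m,.02).round(4).tolist())
a=cv2.resize(im[30:140,310:450],None,fx=5,fy=5,interpolation=2)[:,:,::-1];b=cv2.resize(W['w2'][0][110:255,20:165],None,fx=5,fy=5,interpolation=2)[:,:,::-1]
b=cv2.resize(b,(550,550));a=cv2.resize(a,(250*700//550,250));
cv2.imwrite('pics/c1.png',np.hstack([cv2.copyMakeBorder(a,0,300,0,0,0)[:, :318],b])[:,:800])
E
```

```text
mtray w2 [[255.10000610351562, 118.0999984741211], [325.20001220703125, 228.60000610351562], [255.60000610351562, 271.1000061035156], [178.3000030517578, 169.5]] [[0.4384, -0.0945], [0.6087, -0.0309], [0.6531, -0.1417], [0.4819, -0.21]]
mt w1 [[42.0, 148.0], [136.60000610351562, 246.6999969482422], [70.0, 291.0]] [[0.4389, -0.0894], [0.6038, -0.0141], [0.6508, -0.1369]] tri [[0.4387, -0.0946, 0.0186], [0.6163, -0.0274, 0.0019], [0.6552, -0.1423, 0.0198]]
vol [[183.6999969482422, 175.10000610351562], [255.0, 207.0], [224.1999969482422, 277.20001220703125], [160.0, 246.0]] [[429.3999938964844, 151.39999389648438], [496.79998779296875, 184.5], [448.20001220703125, 253.60000610351562], [382.0, 214.0]] [[0.5131, 0.0966, 0.0744], [0.5708, 0.1711, 0.0761], [0.6535, 0.1096, 0.0756], [0.5912, 0.0372, 0.0648]] [[0.5077, 0.0993], [0.5655, 0.172], [0.6499, 0.111], [0.5888, 0.0436]] [[0.5158, 0.0934], [0.5724, 0.1679], [0.6505, 0.1067], [0.58, 0.0317]]
sqt [[174.60000610351562, 165.60000610351562], [263.79998779296875, 171.60000610351562], [249.0, 279.79998779296875], [169.3000030517578, 270.79998779296875]] [[384.1000061035156, 136.6999969482422], [480.5, 150.3000030517578], [445.5, 259.1000061035156]] [[0.5025, 0.0706, 0.01], [0.5416, 0.1899, 0.0209], [0.6937, 0.1321, 0.0256]] [[0.5018, 0.0753], [0.5373, 0.1904], [0.6935, 0.1321], [0.6521, 0.0203]] [[0.498, 0.0647], [0.5434, 0.1867], [0.6934, 0.1318]]
sq [[0.4058, 0.3132], [0.4887, 0.2918], [0.5218, 0.416], [0.4973, 0.4219], [0.4722, 0.3258], [0.4121, 0.3396]] [[337, 47], [331, 118], [429, 121], [432, 101], [355, 99], [359, 47]]
mal [[40.20000076293945, 145.3000030517578], [31.299999237060547, 154.5], [132.0, 188.0], [92.0, 235.0], [104.9000015258789, 242.8000030517578], [147.0, 198.60000610351562]] [[0.411, -0.383], [0.42, -0.3996], [0.494, -0.2819], [0.5486, -0.3608], [0.5643, -0.3468], [0.5132, -0.2662]]
```

View pics/c1.png

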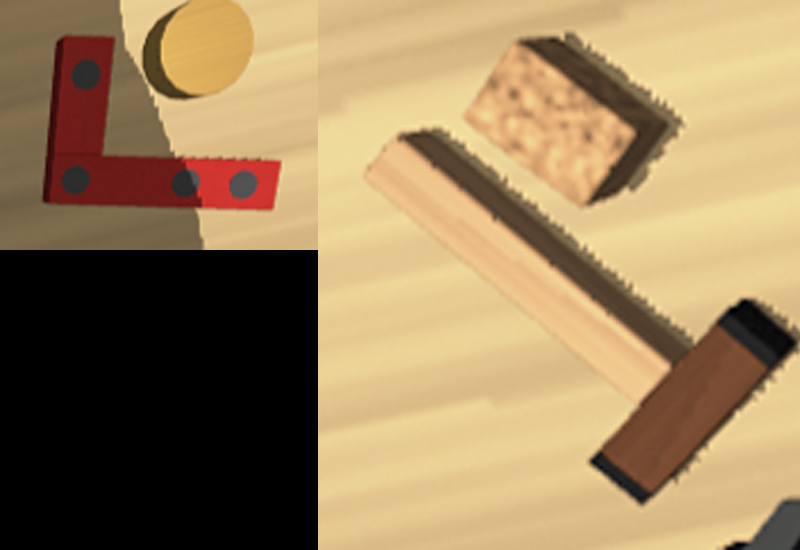

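The crop confirms both outlines. Volume: yaw about -37°, centre (0.582, 0.104). Square tray: yaw about -20°, centre (0.597, 0.103). I'll push along the tray's +y with the half-closed fingers, starting behind the volume.

```bash
python3 -m crank '[[-0.2,[0,0,0.008],-1],[-0.2,[0,0,0.008],-1],[-0.2,[0,0,0.008],-1],[-0.2,[0,0,0.008],-1],[-0.2,[0,0,0.008],-1],[-0.2,[0,0,0.008],-1],[-0.2,[0,0,0.008],-1],[-0.2,[0,0,0.008],-1]]' >/dev/null;  python3 -m crank '[[-0.2,[0,0,0.008],-1],[-0.2,[0,0,0.008],-1],[-0.2,[0,0,0.008],-1],[-0.2,[0,0,0.008],-1],[-0.2,[0,0,0.008],-1],[-0.2,[0,0,0.008],-1],[-0.2,[0,0,0.008],-1],[-0.2,[0,0,0.008],-1],[-0.2,[0,0,0.008],-0.5],[-0.2,[0,0,0],0]]'; python3 -c "
from h import *
print(monitor.get_obs()['joint_positions'].round(2));plan(.552,.0215,.12,2.793)"
```

```text
t: 4.7
position: [0.4842, -0.0725, 0.16]
ee_rot: [3.141, -0.012, 2.881]
ft_force: [0.2, -0.2, 0.0]
gripper_width: 0.0513
[-0.3   0.29 -0.35  0.94  0.   -1.61]
from [ 0.4842 -0.0725  0.16  ] yaw 2.8813 F [ 0.2 -0.2  0. ] t 4.7
3 rows of [-0.0138  0.0361  0.0133] 0.337  total [-0.0414  0.1083  0.04  ] 1.01  tot_deg 5.1
```

```bash
python3 -m crank '[[-0.2,[-0.014,0.035,0.012],0.5],[-0.2,[-0.014,0.035,0.012],0.5],[-0.2,[-0.011,0.03,0.012],0],[-0.2,[0,0,0],0]]'; python3 -c "
from h import *
plan(.552,.0215,.042,2.793)"
```

```text
t: 5.2
position: [0.5534, 0.0172, 0.1245]
ee_rot: [3.141, -0.01, 2.79]
ft_force: [-0.8, 0.2, 0.5]
gripper_width: 0.0515
from [0.5534 0.0172 0.1245] yaw 2.79 F [-0.8  0.2  0.5] t 5.2
2 rows of [0.0014 0.0018 0.0413] -0.017  total [0.0028 0.0036 0.0825] -0.03  tot_deg -0.2
```

```bash
python3 -m crank '[[-0.2,[0.001,0.001,0.04],0],[-0.2,[0.001,0,0.04],0],[-0.2,[0,0,0],0],[-0.2,[0,0.015,0],0],[-0.2,[0,0.015,0],0],[-0.2,[0,0.015,0],0],[-0.2,[0,0.015,0],0],[-0.2,[0,0.015,0],0]]'; python3 -c "
from h import *
o=monitor.get_obs();print(o['ft_force'],o['gripper_width'])
d=o['position'][:2]-[.597,.103];print(d@[.342,.94],d@[.94,-.342])"
```

```text
t: 6.2
position: [0.5821, 0.0947, 0.051]
ee_rot: [3.139, 0.0, 2.789]
ft_force: [0.7, -0.3, 1.6]
gripper_width: 0.0511
[ 0.72537605 -0.33191969  1.61654833] 0.051130441551993984
-0.01286349358546848 -0.011197096101929918
```

```bash
python3 -m crank '[[-0.2,[0,0.012,0.004],0],[-0.2,[0,0.012,0.004],0],[-0.2,[0,0.012,0],0],[-0.2,[0,0.012,0],0],[-0.2,[0,0.012,0],0],[-0.2,[0,0.012,0],0],[-0.2,[0,0.012,0],0],[-0.2,[0,0.012,0],0]]'; python3 - <<'E'
from h import *
o=monitor.get_obs();print(o['ft_force'],o['gripper_width'])
d=o['position'][:2]-[.597,.103];print(d@[.342,.94],d@[.94,-.342])
a=capture('scene')[130:300,150:450];b=capture('side')[130:300,150:450];cv2.imwrite('pics/p1.png',np.vstack([cv2.resize(x,(530,300))[:,:,::-1] for x in(a,b)]))
E
```

```text
t: 7.2
position: [0.6171, 0.1914, 0.0422]
ee_rot: [3.14, -0.001, 2.789]
ft_force: [0.7, -1.2, 0.6]
gripper_width: 0.0512
[ 0.74926195 -1.1823109   0.56120177] 0.05122470384230191
0.08994774131889824 -0.011324186027742282
```

View pics/p1.png

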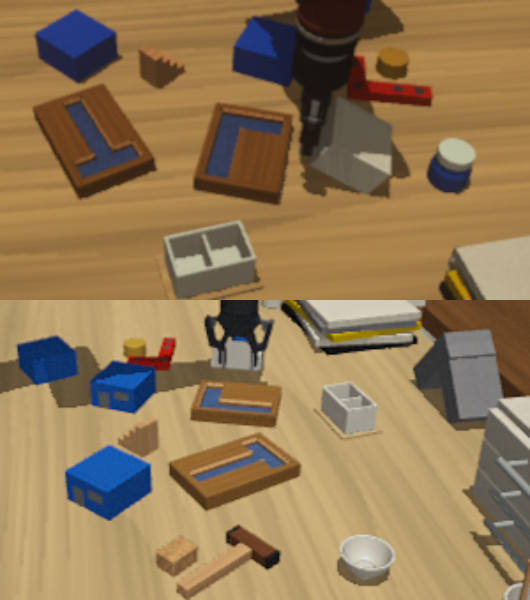

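The tray is clear. The volume seems tilted against the fingers, possibly still falling. I'll let it settle and check.

```bash
python3 -m crank '[[-0.2,[0,0,0],0],[-0.2,[0,-0.004,0],0],[-0.2,[0,-0.01,0],0],[-0.2,[0,0,0],0]]'; python3 - <<'E'
from h import *
a=capture('scene')[150:260,280:430];cv2.imwrite('pics/p2.png',cv2.resize(a,(450,330))[:,:,::-1])
E
```

```text
t: 7.8
position: [0.6118, 0.177, 0.0421]
ee_rot: [3.14, -0.001, 2.79]
ft_force: [0.0, -0.3, -0.2]
gripper_width: 0.0515
```

View pics/p2.png

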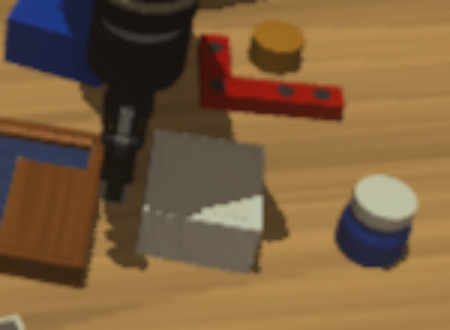

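The volume now stands upright on the table beyond the tray, touching nothing. I'll measure the tray and square from closer.

```bash
cat >> h.py <<'E'
def snap(n):
    o=monitor.get_obs();im=capture('wrist');np.savez(n+'.npz',im=im,**{k:o[k] for k in('position','ee_rot')});cv2.imwrite(f'pics/{n}.png',im[:,:,::-1]);print(n,o['position'].round(4),o['ee_rot'].round(4),o['dq'].round(3))
E
python3 -m crank '[[-0.2,[0,0,-0.05],0],[-0.2,[0,0,-0.05],0],[-0.2,[0,0,-0.05],0],[-0.2,[0,0,-0.05],0],[-0.2,[0,0,0],0],[-0.2,[0,0,0],0]]'; python3 -c "
from h import *
snap('w3');plan(.51,.36,.22)"
```

```text
t: 8.6
position: [0.6115, 0.1762, 0.2478]
ee_rot: [3.139, -0.002, 2.789]
ft_force: [1.4, 0.2, -0.7]
gripper_width: 0.0514
w3 [0.6115 0.1762 0.2478] [ 3.1391e+00 -1.6000e-03  2.7887e+00] [-0.001 -0.018  0.027  0.01   0.    -0.   ]
from [0.6116 0.1763 0.2479] yaw 2.7887 F [ 0.2  0.6 -0.1] t 8.65
4 rows of [0.0397 0.0343 0.007 ] 0.0  total [0.1589 0.1373 0.0279] 0  tot_deg 0
```

View pics/w3.png

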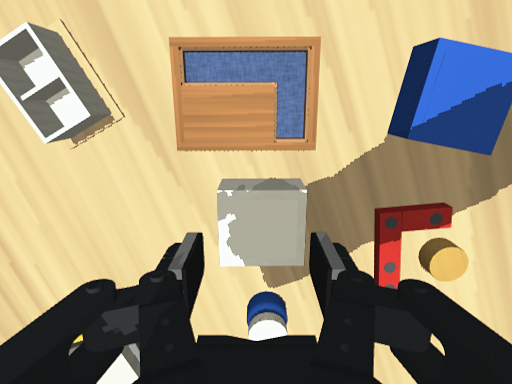

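The volume is upright at (262,222). The square tray is clear: outline (170,38) to (316,150), with the blue L's corner at (305,52), its long arm to the left and its short arm downward. Next I'll look at the square from closer and compute both poses.

```bash
python3 -m crank '[[-0.2,[0.04,0.035,0.007],0],[-0.2,[0.04,0.035,0.007],0],[-0.2,[0.04,0.035,0.007],0],[-0.2,[0.035,0.03,0.007],0],[-0.2,[0,0,0],0],[-0.2,[0,0,0],0]]' >/dev/null; cat > m2.py <<'E'
from h import *
np.set_printoptions(suppress=True)
def load(n):
    d=np.load(n+'.npz');return (d['im'],)+view('wrist',d)
def tri2(A,B,a,b):
    P=[q[1]@np.diag([1,-1,-1])@q[2][:3] for q in(A,B)]
    X=cv2.triangulatePoints(P[0],P[1],np.float64(a).T,np.float64(b).T);return (X[:3]/X[3]).T
def poly(mask,eps):
    c=max(cv2.findContours(mask,0,1)[0],key=cv2.contourArea);return cv2.approxPolyDP(c,eps,True).reshape(-1,2)
def fit(model,pts):
    m=np.array(model,float);p=np.array(pts);mc,pc=m.mean(0),p.mean(0);H=(m-mc).T@(p-pc)
    a=np.arctan2(H[0,1]-H[1,0],H[0,0]+H[1,1]);Rm=np.array([[np.cos(a),-np.sin(a)],[np.sin(a),np.cos(a)]])
    t=pc-Rm@mc;print('  pose',t.round(4),'yaw',round(np.degrees(a),2),'res mm',(np.linalg.norm(p-(m@Rm.T+t),axis=1)*1e3).round(1));return t,a
E
python3 - <<'E'
from m2 import *
snap('w4');A=load('w3');im=A[0];h=cv2.cvtColor(im,cv2.COLOR_RGB2HSV)
b=cv2.inRange(h,(100,50,30),(125,200,255));b[:, :170]=0;b[:,330:]=0;b[160:]=0
p=poly(b,4);print('bed',p.tolist())
for z in(.006,.018): print(z,cast(p,z,*A[1:]).round(4).tolist())
g=cv2.cvtColor(im,cv2.COLOR_RGB2GRAY)
q=cv2.cornerSubPix(g,np.float32([(170,38),(320,38),(316,150),(178,150)]).reshape(-1,1,2),(4,4),(-1,-1),(3,40,.01)).reshape(-1,2)
c=cast(q,.026,*A[1:]);print('tray',q.round(1).tolist());fit([(.08,-.06),(-.08,-.06),(-.08,.06),(.08,.06)],c)
B=load('w4');im=B[0]
h=cv2.cvtColor(im,cv2.COLOR_RGB2HSV);r=cv2.inRange(h,(0,170,50),(6,255,255))|cv2.inRange(h,(172,170,50),(180,255,255))
p=poly(r,4);print('sq',p.tolist(),cast(p,.02,*B[1:]).round(4).tolist())
E
```

```text
w4 [0.5073 0.3592 0.2108] [-3.1356 -0.0096  2.7865] [ 0.017  0.007 -0.014 -0.006  0.007  0.006]
bed [[302, 137], [305, 52], [184, 53], [186, 81], [276, 81], [277, 137]]
0.006 [[0.5515, 0.1709], [0.5192, 0.0818], [0.647, 0.036], [0.6569, 0.0641], [0.5599, 0.0997], [0.5797, 0.1605]]
0.018 [[0.5526, 0.169], [0.5214, 0.0827], [0.6452, 0.0383], [0.6548, 0.0655], [0.5608, 0.1], [0.58, 0.1589]]
tray [[168.39999389648438, 36.70000076293945], [320.29998779296875, 36.099998474121094], [315.20001220703125, 149.39999389648438], [176.60000610351562, 150.0]]
  pose [0.5983 0.103 ] yaw -19.95 res mm [0.3 0.3 0.2 0.3]
sq [[335, 94], [248, 103], [260, 219], [283, 217], [276, 126], [335, 120]] [[0.4053, 0.3156], [0.4909, 0.2933], [0.5228, 0.4155], [0.4978, 0.4224], [0.4719, 0.3249], [0.4126, 0.3403]]
```

View pics/w4.png

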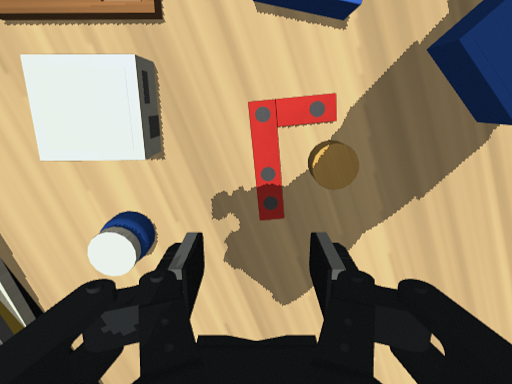

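The close view shows the square's L with its corner at (248,103), long arm down to (270,219), short arm right to (335,107), and the tin at (333,164) just clear of the long arm.

```bash
python3 - <<'E'
from m2 import *
B=load('w4');A=load('w1')
M=np.array([(-65,45),(-65,-45),(65,-45),(65,-17),(-37,-17),(-37,45)])/1e3
p=[[335, 94], [248, 103], [260, 219], [283, 217], [276, 126], [335, 120]]
p1=[[337, 47], [331, 118], [429, 121], [432, 101], [355, 99], [359, 47]]
t,a=fit(M,cast(p,.02,*B[1:]));fit(M,cast(p1,.02,*A[1:]));print('tri z',tri2(A,B,p1,p)[:,2].round(4))
C=load('w3');print('tray z from w1/w3 corners',tri2(A,C,[(263.8,171.6),(249,279.8),(174.6,165.6)],[(315.2,149.4),(176.6,150),(320.3,36.1)]).round(4).tolist())
tin=cast((341,163),.03,*B[1:])[0]
c,s=np.cos(a),np.sin(a);Rm=np.array([[c,-s],[s,c]]);print('tin',tin,'local',Rm.T@(tin-t))
g=t+Rm@[-.014,-.031];print('grasp',g.round(4),'yaw',a+np.pi/2);plan(g[0],g[1],.10,a+np.pi/2)
E
```

```text
pose [0.4645 0.3654] yaw 75.23 res mm [1.8 2.3 2.2 1.6 0.5 1.3]
  pose [0.4627 0.3642] yaw 75.54 res mm [1.7 2.8 1.9 1.7 1.5 1.1]
tri z [0.009  0.0064 0.0141 0.0092 0.02   0.0111]
tray z from w1/w3 corners [[0.5407, 0.1899, 0.007], [0.6943, 0.1316, 0.0233], [0.5016, 0.0733, 0.0204]]
tin [0.42136196 0.3831611 ] local [0.00619488 0.04628235]
grasp [0.4909 0.3439] yaw 2.8838111179909856
from [0.5073 0.359  0.2108] yaw 2.7859 F [-0.3 -0.3 -0.5] t 9.45
3 rows of [ 0.0034 -0.0066  0.0369] -0.374  total [ 0.0101 -0.0198  0.1108] -1.12  tot_deg -5.6
```

```bash
python3 -m crank '[[-0.2,[0.004,-0.007,0.037],-0.4],[-0.2,[0.004,-0.007,0.037],-0.4],[-0.2,[0.003,-0.006,0.037],-0.4],[-0.2,[0,0,0],0]]'; python3 -c "
from h import *
plan(.4909,.3435,.006,2.882)"
```

```text
t: 9.95
position: [0.4922, 0.3388, 0.0975]
ee_rot: [-3.137, -0.009, 2.887]
ft_force: [-0.3, -0.0, 0.3]
gripper_width: 0.0515
from [0.4922 0.3388 0.0975] yaw 2.8868 F [-0.3 -0.   0.3] t 9.95
2 rows of [0.0012 0.0021 0.0457] 0.028  total [0.0025 0.0043 0.0915] 0.06  tot_deg 0.3
```

```bash
python3 -m crank '[[-0.2,[0.001,0.002,0.04],0],[-0.2,[0.001,0.002,0.04],0],[-0.2,[0,0,0.01],0],[-0.2,[0,0,0],0]]'; python3 -c "
from h import *
plan(.4909,.3435,.006,2.882)"
```

```text
t: 10.45
position: [0.4981, 0.3438, 0.0125]
ee_rot: [3.139, -0.001, 2.88]
ft_force: [0.8, 0.3, 0.4]
gripper_width: 0.0515
from [0.4981 0.3438 0.0125] yaw 2.8797 F [0.8 0.3 0.4] t 10.45
1 rows of [ 0.0069 -0.0021  0.0065] -0.026  total [ 0.0069 -0.0021  0.0065] -0.03  tot_deg -0.1
```

```bash
python3 -m crank '[[-0.2,[0.007,-0.002,0.006],0],[-0.2,[0,0,0],0],[1,[0,0,0],0],[1,[0,0,0],0],[1,[0,0,0],0],[1,[0,0,0],0]]' 60; python3 -c "
from h import *
plan(.4909,.3435,.006,2.882)"
```

```text
t: 11.2
position: [0.493, 0.3448, 0.0107]
ee_rot: [3.135, 0.003, 2.879]
ft_force: [0.4, -0.0, -2.8]
gripper_width: 0.0257
from [0.493  0.3448 0.0107] yaw 2.8793 F [ 0.4 -0.  -2.8] t 11.2
1 rows of [ 0.0016 -0.0018  0.0047] -0.031  total [ 0.0016 -0.0018  0.0047] -0.03  tot_deg -0.2
```

Gripped (25.7 mm opening). Now lift and turn in place.

```bash
python3 -m crank '[[1,[0,0,-0.03],0],[1,[0,0,-0.04],0],[1,[0,0,-0.05],0],[1,[0,0,0],1],[1,[0,0,0],1],[1,[0,0,0],1],[1,[0,0,0],1],[1,[0,0,0],1],[1,[0,0,0],1],[1,[0,0,0],1]]';python3 -m crank '[[1,[0,0,0],1],[1,[0,0,0],1],[1,[0,0,0],1],[1,[0,0,0],1],[1,[0,0,0],1],[1,[0,0,0],1],[1,[0,0,0],1],[1,[0,0,0],1],[1,[0,0,0],1],[1,[0,0,0],1]]'; python3 -c "
from h import *
plan(.5762,.0781,.12,1.2226)"
```

```text
t: 12.45
position: [0.4909, 0.3431, 0.1323]
ee_rot: [3.139, -0.002, 2.249]
ft_force: [-0.2, 0.7, -2.7]
gripper_width: 0.0263
t: 13.7
position: [0.489, 0.3416, 0.1292]
ee_rot: [-3.137, 0.002, 1.346]
ft_force: [0.2, -0.1, -2.5]
gripper_width: 0.026
from [0.489  0.3416 0.1292] yaw 1.3459 F [ 0.2 -0.1 -2.5] t 13.7
6 rows of [-0.0396  0.024   0.0015] 0.235  total [-0.2374  0.1438  0.0092] 1.41  tot_deg 7.1
```

```bash
python3 -m crank '[[1,[-0.04,0.022,0.001],0.24],[1,[-0.04,0.024,0.001],0.24],[1,[-0.04,0.024,0.001],0.24],[1,[-0.04,0.024,0.001],0.24],[1,[-0.04,0.024,0.001],0.24],[1,[-0.03,0.02,0.001],0.1],[1,[0,0,0],0],[1,[0,0,0],0]]'; python3 -c "
from h import *
snap('w5');plan(.5762,.0781,.05,1.2226)"
```

```text
t: 14.7
position: [0.5599, 0.0753, 0.1211]
ee_rot: [-3.136, 0.003, 1.229]
ft_force: [-0.4, -0.3, -2.0]
gripper_width: 0.026
w5 [0.5599 0.0753 0.1211] [-3.1356e+00  2.9000e-03  1.2288e+00] [-0.013  0.004  0.    -0.004 -0.004 -0.005]
from [0.5599 0.0754 0.121 ] yaw 1.2293 F [ 0.5 -0.  -1.4] t 14.75
2 rows of [0.004  0.0072 0.0355] 0.038  total [0.008  0.0144 0.071 ] 0.08  tot_deg 0.4
```

View pics/w5.png

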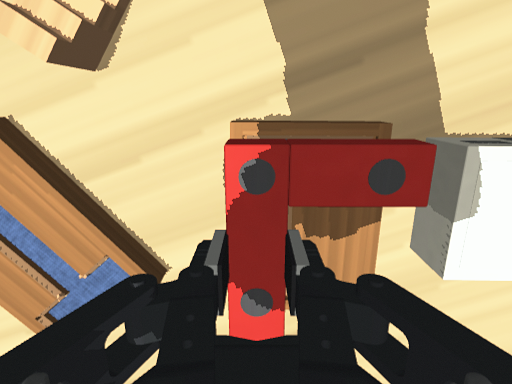

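The square is held cleanly. In hand, the top face's outer edge is at row ~146 (225 to 435) and the crook's inner edge at row ~206. I'll work out the in-hand pose from this.

```bash
python3 - <<'E'
from m2 import *
im,K,V=load('w5');h=cv2.cvtColor(im,cv2.COLOR_RGB2HSV);g=im[:,:,0].astype(int)
for c in(310,340,420):print(c,[(r,*im[r,c]) for r in list(range(136,150))+list(range(203,210))])
for r in(165,195):print(r,[(c,int(im[r,c,0]),int(im[r,c,1])) for c in list(range(222,230))+list(range(428,438))])
M=np.array(calibration('wrist')['mount'])
def tool(px,z): return cast(px,z,K,np.linalg.inv(M))
for z in(-.0093,): print(tool([(225,145.5),(435,145.5),(431,206.5),(289,206.5)],z).round(4).tolist())
E
```

```text
310 [(136, np.uint8(110), np.uint8(85), np.uint8(61)), (137, np.uint8(111), np.uint8(88), np.uint8(64)), (138, np.uint8(105), np.uint8(71), np.uint8(52)), (139, np.uint8(93), np.uint8(31), np.uint8(27)), (140, np.uint8(91), np.uint8(22), np.uint8(21)), (141, np.uint8(94), np.uint8(26), np.uint8(24)), (142, np.uint8(94), np.uint8(26), np.uint8(24)), (143, np.uint8(92), np.uint8(26), np.uint8(24)), (144, np.uint8(111), np.uint8(30), np.uint8(28)), (145, np.uint8(129), np.uint8(33), np.uint8(29)), (146, np.uint8(133), np.uint8(34), np.uint8(32)), (147, np.uint8(134), np.uint8(36), np.uint8(33)), (148, np.uint8(134), np.uint8(35), np.uint8(32)), (149, np.uint8(135), np.uint8(36), np.uint8(33)), (203, np.uint8(132), np.uint8(35), np.uint8(32)), (204, np.uint8(133), np.uint8(36), np.uint8(33)), (205, np.uint8(128), np.uint8(31), np.uint8(28)), (206, np.uint8(111), np.uint8(49), np.uint8(34)), (207, np.uint8(96), np.uint8(67), np.uint8(42)), (208, np.uint8(99), np.uint8(72), np.uint8(45)), (209, np.uint8(98), np.uint8(71), np.uint8(43))]
340 [(136, np.uint8(108), np.uint8(84), np.uint8(58))
[... 2036 characters left out ...]
30), np.uint8(117))]
165 [(222, 249, 229), (223, 131, 114), (224, 127, 66), (225, 235, 59), (226, 251, 74), (227, 249, 75), (228, 248, 74), (229, 248, 75), (428, 135, 37), (429, 134, 36), (430, 134, 34), (431, 134, 35), (432, 134, 33), (433, 124, 47), (434, 102, 98), (435, 102, 103), (436, 103, 102), (437, 103, 103)]
195 [(222, 245, 225), (223, 246, 228), (224, 244, 225), (225, 182, 95), (226, 237, 59), (227, 250, 74), (228, 247, 73), (229, 247, 74), (428, 126, 43), (429, 105, 91), (430, 105, 106), (431, 105, 104), (432, 105, 104), (433, 104, 104), (434, 105, 104), (435, 105, 104), (436, 105, 104), (437, 104, 103)]
[[-0.0131, -0.0502], [0.0753, -0.0502], [0.0777, -0.0231], [0.0146, -0.0231]]
```

```bash
python3 - <<'E'
from m2 import *
im,K,V=load('w5');g=cv2.cvtColor(im,cv2.COLOR_RGB2GRAY)
for c in(245,265,320,350,380):print(c,[int(g[r,c]) for r in range(116,132)])
for r in(127,133,225):print(r,[int(x) for x in g[r,226:236]],[int(x) for x in g[r,374:396]])
P=cast([(231,122),(391,122)],.026,K,V);print(P,np.degrees(np.arctan2(*(P[1]-P[0])[::-1]))-90,np.linalg.norm(P[1]-P[0]))
a=np.radians(-19.95);e=np.array([np.cos(a),np.sin(a)]);print('centre',P.mean(0)+.08*e)
E
```

```text
245 [230, 232, 197, 121, 87, 61, 127, 161, 159, 159, 159, 160, 158, 157, 163, 173]
265 [198, 129, 133, 137, 110, 47, 65, 78, 78, 78, 77, 78, 78, 75, 79, 85]
320 [127, 129, 130, 132, 110, 61, 62, 74, 76, 76, 77, 76, 76, 80, 82, 84]
350 [129, 129, 129, 132, 117, 75, 56, 70, 76, 74, 73, 74, 74, 78, 81, 82]
380 [131, 129, 128, 127, 122, 88, 53, 73, 84, 84, 83, 83, 84, 83, 82, 81]
127 [229, 229, 230, 228, 165, 167, 166, 163, 161, 159] [73, 71, 71, 72, 73, 80, 83, 82, 80, 79, 77, 76, 77, 78, 78, 76, 75, 80, 112, 121, 120, 119]
133 [233, 234, 234, 233, 162, 167, 166, 164, 161, 157] [81, 79, 81, 79, 78, 83, 82, 80, 80, 77, 77, 78, 78, 78, 78, 77, 78, 97, 122, 120, 119, 119]
225 [83, 54, 63, 65, 63, 63, 64, 65, 63, 64] [148, 140, 140, 139, 138, 144, 191, 234, 230, 230, 230, 230, 230, 230, 230, 230, 230, 230, 230, 230, 230, 230]
[[0.50326663 0.07533962]
 [0.54264332 0.18629423]] -19.53926904833783 0.11773466188301758
centre [0.59815423 0.10352093]
```

```bash
python3 -m crank '[[1,[0.004,0.007,0.03],0.05],[1,[0.004,0.006,0.03],0],[1,[0,0,0.01],0],[1,[0,0,0],0]]'; python3 -c "
from h import *
plan(.5742,.0786,.045,1.225)"
```

```text
t: 15.25
position: [0.5743, 0.0827, 0.0503]
ee_rot: [-3.137, 0.002, 1.23]
ft_force: [0.5, 0.8, -2.4]
gripper_width: 0.026
from [0.5743 0.0827 0.0503] yaw 1.2304 F [ 0.5  0.8 -2.4] t 15.25
1 rows of [-0.0039  0.0012  0.0053] 0.062  total [-0.0039  0.0012  0.0053] 0.06  tot_deg 0.3
```

```bash
python3 -m crank '[[1,[-0.005,0.001,0.004],0.1],[1,[0,0,0.002],0]]'; python3 -c "
from h import *
plan(.5742,.0786,.030,1.225)"
```

```text
t: 15.5
position: [0.5742, 0.0777, 0.0459]
ee_rot: [-3.139, 0.002, 1.222]
ft_force: [0.2, -0.9, -2.0]
gripper_width: 0.0262
from [0.5742 0.0777 0.0459] yaw 1.2218 F [ 0.2 -0.9 -2. ] t 15.5
1 rows of [ 0.0008 -0.0003  0.0159] -0.036  total [ 0.0008 -0.0003  0.0159] -0.04  tot_deg -0.2
```

```bash
python3 -m crank '[[1,[0.001,0,0.006],0],[1,[0,0,0.006],0],[1,[0,0,0.004],0]]'; python3 -c "
from h import *
plan(.5742,.0786,.030,1.225)"
```

```text
t: 15.88
position: [0.5753, 0.0785, 0.0299]
ee_rot: [-3.141, 0.001, 1.221]
ft_force: [-0.5, -2.0, -2.3]
gripper_width: 0.0261
from [0.5753 0.0785 0.0299] yaw 1.2214 F [-0.5 -2.  -2.3] t 15.88
1 rows of [-0.0003 -0.001  -0.0001] -0.042  total [-0.0003 -0.001  -0.0001] -0.04  tot_deg -0.2
```

```bash
python3 -m crank '[[1,[0,-0.001,0.003],0],[1,[0,0,0.002],0],[1,[0,0,0],0]]'; python3 -c "
from h import *
plan(.5742,.0786,.030,1.225)"
```

```text
t: 16.25
position: [0.5742, 0.0789, 0.0261]
ee_rot: [-3.141, 0.001, 1.222]
ft_force: [0.6, -0.5, -1.9]
gripper_width: 0.0261
from [0.5742 0.0789 0.0261] yaw 1.2215 F [ 0.6 -0.5 -1.9] t 16.25
1 rows of [-0.0003  0.0001 -0.0039] -0.04  total [-0.0003  0.0001 -0.0039] -0.04  tot_deg -0.2
```

```bash
python3 -m crank '[[1,[0,0,0.003],0],[1,[0,0,0],0],[-0.2,[0,0,0],0],[-0.2,[0,0,0],0],[-0.2,[0,0,0],0],[-0.2,[0,0,-0.03],0],[-0.2,[0,0,-0.03],0],[1,[0,0,-0.02],0],[1,[0,0,0],0]]'; python3 -c "
from h import *
snap('w6');plan(.5742,.0786,.06,1.225)"
```

```text
t: 17.38
position: [0.5744, 0.079, 0.1068]
ee_rot: [-3.142, 0.001, 1.222]
ft_force: [0.4, -0.0, 0.1]
gripper_width: 0.0155
w6 [0.5744 0.079  0.1068] [-3.1416e+00  6.0000e-04  1.2216e+00] [-0.001  0.017 -0.024 -0.012  0.001 -0.001]
from [0.5738 0.0791 0.1058] yaw 1.2216 F [ 0.5 -0.5  0.4] t 17.43
1 rows of [-0.0003  0.0006  0.0458] -0.039  total [-0.0003  0.0006  0.0458] -0.04  tot_deg -0.2
```

View pics/w6.png

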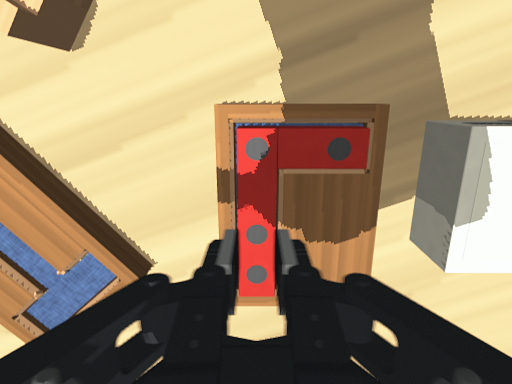

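The square sits in the recess, with an even gap around it. Now press with shut fingers.

```bash
python3 -m crank '[[1,[0,0,0.03],0],[1,[0,0,0.025],0],[1,[0,0,0.005],0],[1,[0,0,0.004],0],[1,[0,0,0.004],0]]'; python3 -m crank '[[1,[0,0,0.004],0],[1,[0,0,0.004],0]]';python3 -m crank '[[1,[0,0,0.004],0],[1,[0,0,0.004],0]]'
```

```text
t: 18.05
position: [0.5719, 0.079, 0.0332]
ee_rot: [-3.137, 0.002, 1.222]
ft_force: [-1.9, -0.4, 6.4]
gripper_width: -0.0002
t: 18.3
position: [0.5719, 0.0789, 0.0264]
ee_rot: [-3.137, 0.002, 1.222]
ft_force: [-3.3, -0.7, 6.5]
gripper_width: -0.0002
t: 18.55
position: [0.5721, 0.0789, 0.0254]
ee_rot: [-3.14, 0.002, 1.222]
ft_force: [-19.5, -0.9, 56.4]
gripper_width: 0.0001
```

The square bottomed out at TCP z = 0.0254 under 56 N, which is flush. Now the mallet.

```bash
python3 -m crank '[[1,[0,0,-0.03],0],[1,[0,0,-0.05],-0.5],[-0.2,[0,0,-0.05],-1],[-0.2,[0,0,-0.04],-1],[-0.2,[0,0,0],-1],[-0.2,[0,0,0],-1],[-0.2,[0,0,0],-1],[-0.2,[0,0,0],-1],[-0.2,[0,0,0],-1],[-0.2,[0,0,0],-1]]'; python3 - <<'E'
from m2 import *
B=load('w2')
M=np.array([(-75,11),(-75,-11),(49,42),(49,-42),(75,-42),(75,42)])/1e3
p=[(40.2,145.3),(31.3,154.5),(132,188),(92,235),(104.9,242.8),(147,198.6)]
t,a=fit(M,cast(p,.02,*B[1:]));c,s=np.cos(a),np.sin(a);Rm=np.array([[c,-s],[s,c]])
print('cork local',(cast([(67,132),(99,142),(90,162),(60,147)],.028,*B[1:])-t)@Rm)
fit(np.array([(-925,595),(925,595),(925,-595),(-925,-595)])/1e4,cast([(255.1,118.1),(325.2,228.6),(255.6,271.1),(178.3,169.5)],.026,*B[1:]))
v=t+.05*np.array([c,s]);plan(v[0],v[1],.2,a+np.pi/2)
E
```

```text
t: 19.8
position: [0.5759, 0.0793, 0.2095]
ee_rot: [3.13, 0.006, 1.988]
ft_force: [-0.6, 0.1, -0.2]
gripper_width: 0.0516
  pose [ 0.4778 -0.3493] yaw 34.01 res mm [1.7 2.3 5.  7.7 5.1 7. ]
cork local [[-0.0559026   0.05248116]
 [-0.01808117  0.07053862]
 [-0.01110246  0.04064714]
 [-0.05145102  0.02988391]]
  pose [ 0.5451 -0.1197] yaw 21.13 res mm [2.7 1.7 0.3 2.2]
from [0.5759 0.0793 0.2095] yaw 1.9877 F [-0.6  0.1 -0.2] t 19.8
8 rows of [-0.0429 -0.0267  0.0012] -0.253  total [-0.3434 -0.214   0.0095] -2.02  tot_deg -10.1
```

```bash
python3 -m crank '[[-0.2,[-0.043,-0.027,0.001],-0.26],[-0.2,[-0.043,-0.027,0.001],-0.26],[-0.2,[-0.043,-0.027,0.001],-0.26],[-0.2,[-0.043,-0.027,0.001],-0.26],[-0.2,[-0.043,-0.027,0.001],-0.26],[-0.2,[-0.043,-0.027,0.001],-0.26],[-0.2,[-0.043,-0.027,0.001],-0.26],[-0.2,[-0.02,-0.01,0.001],-0.2],[-0.2,[0,0,0],0],[-0.2,[0,0,0],0]]'; python3 - <<'E'
from m2 import *
snap('w7');A=load('w7');im,K,V=A
M=np.array([(-75,11),(-75,-11),(49,42),(49,-42),(75,-42),(75,42)])/1e3
t=np.array([.4778,-.3493]);a=np.radians(34);c,s=np.cos(a),np.sin(a);Rm=np.array([[c,-s],[s,c]])
print(proj(np.c_[M@Rm.T+t,np.full(6,.02)],K,V).round(1).tolist())
h=cv2.cvtColor(im,cv2.COLOR_RGB2HSV)
dark=cv2.inRange(cv2.cvtColor(im,cv2.COLOR_RGB2GRAY),0,110);
for r in range(100,240,10): print(r,' '.join('%d'%x for x in cv2.cvtColor(im,cv2.COLOR_RGB2GRAY)[r,200:320:4]))
cv2.imwrite('pics/w7c.png',cv2.resize(im[:260,130:390],(800,600),interpolation=2)[:,:,::-1])
E
```

```text
t: 21.05
position: [0.5555, -0.3089, 0.2072]
ee_rot: [3.124, 0.018, 2.173]
ft_force: [1.0, 0.4, -0.4]
gripper_width: 0.0514
w7 [ 0.5555 -0.3089  0.2072] [3.1242 0.0183 2.1732] [-0.005  0.001  0.006 -0.001 -0.001  0.002]
[[285.7, -10.2], [261.5, -10.4], [311.7, 128.5], [229.5, 127.5], [229.9, 152.6], [310.1, 153.7]]
100 215 214 213 212 211 209 210 213 210 202 198 194 195 195 193 215 210 211 200 217 113 213 212 209 205 208 211 213 216 219
110 206 206 208 213 215 213 213 211 211 210 212 213 207 200 193 213 211 211 200 220 114 208 213 213 213 212 210 207 206 210
120 207 210 212 209 207 209 211 215 214 213 213 211 209 210 210 213 211 211 199 211 202 197 199 200 205 211 213 214 212 210
130 195 197 200 204 209 211 214 38 53 89 90 90 88 89 88 87 88 87 86 86 85 86 85 85 84 85 40 158 207 212
140 195 197 200 196 196 197 203 38 71 91 91 90 89 89 87 87 86 85 85 83 87 90 87 91 90 91 38 204 196 197
150 194 191 193 195 197 198 201 50 72 85 82 86 87 88 89 86 86 86 86 84 84 84 85 84 84 80 37 204 198 195
160 216 214 210 204 193 193 193 195 197 200 198 196 197 199 204 208 213 214 213 212 211 213 214 167
[... 192 characters left out ...]
 212 106 102 105 105 105 107 106 106 106 106 108 111 115 117 116 115 114 115 115
190 202 200 200 211 218 219 216 211 212 214 215 117 115 114 111 105 104 106 105 106 106 107 106 107 108 110 112 117 118 118
200 216 213 216 210 201 199 202 212 218 219 216 214 214 217 217 216 212 209 161 105 105 107 105 107 108 107 106 106 107 111
210 220 219 218 219 217 214 216 209 200 200 204 213 217 218 215 212 216 217 217 214 106 113 104 105 106 107 107 107 107 108
220 208 214 220 220 219 219 219 219 217 216 216 208 200 201 207 214 217 218 214 213 216 217 172 115 111 103 104 107 108 106
230 225 221 214 205 208 213 220 220 219 219 220 220 218 216 214 207 200 201 207 216 218 218 214 171 118 119 116 115 110 103
```

```bash
python3 - <<'E'
from m2 import *
im,K,V=load('w7');g=cv2.cvtColor(im,cv2.COLOR_RGB2GRAY)
m=(g<100).astype(np.uint8)*255;m[:115]=0;m[160:]=0;m[:,:215]=0;m[:,325:]=0
c=max(cv2.findContours(m,0,1)[0],key=cv2.contourArea);print(cv2.boundingRect(c),cv2.approxPolyDP(c,3,True).reshape(-1,2).tolist())
for r in(133,140,150):print([int(x) for x in g[r,222:234]],[int(x) for x in g[r,298:316]])
for q in(235,260,290):print([int(x) for x in g[120:134,q]],[int(x) for x in g[148:162,q]])
for r in(20,60,100):print(r,[int(x) for x in g[r,250:290]])
E
```

```text
(227, 117, 81, 37) [[307, 129], [281, 127], [278, 117], [276, 128], [227, 125], [227, 150], [305, 153]]
[210, 210, 214, 211, 118, 32, 38, 38, 38, 41, 63, 95] [85, 84, 86, 79, 28, 40, 38, 38, 35, 59, 146, 205, 201, 199, 200, 203, 203, 206]
[198, 198, 203, 201, 113, 31, 38, 38, 40, 44, 71, 97] [89, 91, 91, 54, 37, 38, 38, 37, 34, 93, 204, 197, 195, 195, 196, 195, 196, 197]
[199, 201, 201, 195, 106, 48, 50, 28, 28, 34, 72, 94] [83, 85, 80, 33, 38, 39, 37, 39, 104, 216, 204, 201, 199, 199, 198, 197, 195, 195]
[214, 213, 215, 220, 175, 48, 61, 89, 89, 90, 90, 89, 89, 90] [93, 91, 85, 157, 201, 196, 196, 197, 198, 199, 199, 200, 199, 198]
[213, 213, 213, 213, 216, 207, 140, 61, 86, 87, 87, 88, 89, 89] [91, 89, 86, 88, 172, 217, 213, 214, 214, 213, 212, 210, 208, 207]
[200, 199, 198, 197, 198, 202, 154, 20, 60, 84, 84, 85, 85, 86] [90, 88, 84, 79, 84, 170, 216, 211, 211, 211, 211, 212, 215, 184]
20 [214, 215, 216, 216, 217, 217, 218, 218, 221, 216, 170, 203, 213, 212, 211, 208, 205, 200, 200, 204, 203, 202, 207, 213, 212, 212, 210, 209, 209, 208, 207, 201, 168, 90, 127, 189, 221, 217, 215, 215]
60 [209, 209, 209, 210, 211, 210, 211, 208, 171, 187, 212, 215, 213, 212, 209, 205, 204, 205, 208, 207, 204, 202, 199, 199, 207, 211, 210, 213, 216, 212, 170, 81, 118, 176, 210, 207, 205, 206, 206, 205]
100 [195, 195, 195, 196, 197, 199, 193, 140, 195, 216, 215, 213, 213, 212, 210, 209, 212, 213, 211, 208, 205, 203, 200, 197, 196, 204, 217, 216, 170, 84, 113, 134, 221, 215, 213, 213, 213, 213, 212, 211]
```

View pics/w7c.png

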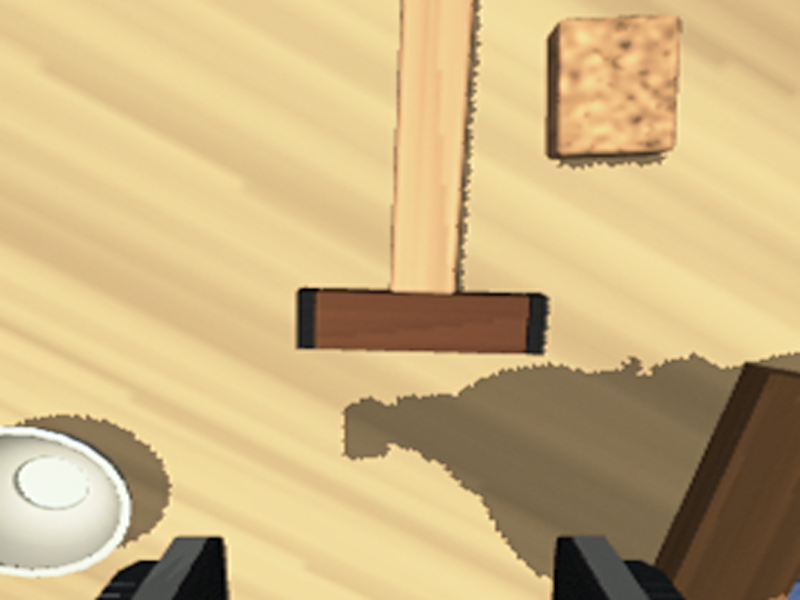

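The crop shows the head at image (226 to 306, 125 to 152) with the handle straight up from it. The cork is well off the handle and the dish is lower left. That was my 12th and last picture, so I continue on numbers only.

```bash
python3 - <<'E'
from m2 import *
im,K,V=load('w7')
p=[(226.3,125),(306.8,127.3),(305.5,153.3),(226.3,151)]
P=cast(p,.02,K,V);print(np.linalg.norm(P[1]-P[0]),np.linalg.norm(P[2]-P[1]))
fit(np.array([(49,-42),(49,42),(75,42),(75,-42)])/1e3,P)
H=cast([(260,20),(282.5,20),(257,100),(278.3,100)],.02,K,V);a,b=(H[0]+H[1])/2,(H[2]+H[3])/2;print('handle widths',np.linalg.norm(H[0]-H[1]),np.linalg.norm(H[2]-H[3]),'yaw',np.degrees(np.arctan2(*(b-a)[::-1])),a,b)
print('head tri z',[tri2(load('w2'),(im,K,V),[q],[r])[0].round(4).tolist() for q,r in(((92,235),p[0]),((104.9,242.8),p[3]),((147,198.6),p[2]))])
E
```

```text
0.0822642314637834 0.026788607646677568
  pose [ 0.4785 -0.3528] yaw 33.11 res mm [0.9 1.1 0.6 0.8]
handle widths 0.020952888796342564 0.021247426769823347 yaw 32.47649388379811 [ 0.43702309 -0.37870982] [ 0.49756191 -0.34017724]
head tri z [[0.5442, -0.3601, 0.0224], [0.5635, -0.3463, 0.0215], [0.5183, -0.2736, 0.003]]
```

```bash
python3 -c "
from h import *
plan(.4953,-.342,.08,2.1415)"; python3 -m crank '[[-0.2,[0,-0.03,0.04],0.12],[-0.2,[0,-0.03,0.04],0.12],[-0.2,[0,-0.008,0.04],0.1],[-0.2,[0,0,0],0]]'; python3 -c "
from h import *
plan(.4953,-.342,.05,2.1415)"
```

```text
from [ 0.5556 -0.3088  0.2072] yaw 2.1736 F [ 0.4 -0.2  0.8] t 21.1
3 rows of [ 0.0023 -0.0228  0.0424] 0.122  total [ 0.0068 -0.0685  0.1272] 0.37  tot_deg 1.8
t: 21.6
position: [0.5034, -0.3442, 0.0856]
ee_rot: [3.122, 0.021, 2.149]
ft_force: [1.1, 0.3, 1.2]
gripper_width: 0.0513
from [ 0.5034 -0.3442  0.0856] yaw 2.1487 F [1.1 0.3 1.2] t 21.6
1 rows of [ 0.0062 -0.0056  0.0356] 0.083  total [ 0.0062 -0.0056  0.0356] 0.08  tot_deg 0.4
```

```bash
python3 -m crank '[[-0.2,[0.006,-0.005,0.035],0.1],[-0.2,[0,0,0.02],0],[-0.2,[0,0,0.012],0],[-0.2,[0,0,0],0]]'; python3 -c "
from h import *
plan(.4953,-.342,.007,2.1415)"
```

```text
t: 22.1
position: [0.5037, -0.3422, 0.0244]
ee_rot: [3.118, 0.03, 2.145]
ft_force: [0.4, -1.1, 0.4]
gripper_width: 0.0509
from [ 0.5037 -0.3422  0.0244] yaw 2.1446 F [ 0.4 -1.1  0.4] t 22.1
1 rows of [ 0.0047 -0.007   0.0174] 0.036  total [ 0.0047 -0.007   0.0174] 0.04  tot_deg 0.2
```

```bash
python3 -m crank '[[-0.2,[0.004,-0.006,0.008],0],[-0.2,[0.001,-0.002,0.007],0],[-0.2,[0,0,0.003],0],[-0.2,[0,0,0],0]]'; python3 -c "
from h import *
print(monitor.get_obs()['joint_positions'].round(3));plan(.4953,-.342,.007,2.1415)"
```

```text
t: 22.6
position: [0.4958, -0.3434, 0.0074]
ee_rot: [3.117, 0.033, 2.145]
ft_force: [0.2, -0.4, -0.2]
gripper_width: 0.0512
[-0.735  0.614 -0.283  0.635  0.015 -1.309]
from [ 0.4958 -0.3434  0.0074] yaw 2.1449 F [ 0.2 -0.4 -0.2] t 22.6
1 rows of [0.0015 0.0004 0.0004] 0.039  total [0.0015 0.0004 0.0004] 0.04  tot_deg 0.2
```

```bash
python3 -m crank '[[1,[0,0,0],0],[1,[0,0,0],0],[1,[0,0,0],0],[1,[0,0,0],0],[1,[0,0,-0.03],0],[1,[0,0,-0.04],0],[1,[0,0,-0.04],0],[1,[0,0,0],0]]' 50; python3 -c "
from h import *
plan(.545,-.12,.12,2.1415)"
```

```text
t: 23.6
position: [0.4911, -0.3414, 0.1198]
ee_rot: [3.118, 0.032, 2.145]
ft_force: [0.7, 0.0, -2.0]
gripper_width: 0.0203
from [ 0.4911 -0.3414  0.1198] yaw 2.145 F [ 0.7  0.  -2. ] t 23.6
5 rows of [ 0.0313  0.0331 -0.    ] 0.008  total [ 0.1566  0.1655 -0.0002] 0.04  tot_deg 0.2
```

The mallet is held and lifted. I'll stop short of its tray for a clear close view, so I can fit the tray's pose numerically.

```bash
python3 -m crank '[[1,[0,0,-0.02],0.6],[1,[0,0,-0.03],0.6],[1,[0,0,-0.03],0.6],[1,[0,0,0],0.5],[1,[0,0,0],0]]' ; python3 -c "
from h import *
plan(.543,-.003,.2,1.939)"
```

```text
t: 24.22
position: [0.4862, -0.3386, 0.1965]
ee_rot: [3.115, 0.019, 1.938]
ft_force: [-0.7, 0.5, -1.8]
gripper_width: 0.0204
from [ 0.4862 -0.3386  0.1965] yaw 1.9385 F [-0.7  0.5 -1.8] t 24.23
7 rows of [ 0.0418  0.0248 -0.0005] -0.001  total [ 0.2928  0.1736 -0.0035] -0.01  tot_deg -0.0
```

```bash
python3 -m crank '[[1,[0.042,0.025,0],0],[1,[0.042,0.025,0],0],[1,[0.042,0.025,0],0],[1,[0.042,0.025,0],0],[1,[0.042,0.025,0],0],[1,[0.042,0.025,0],0],[1,[0.03,0.018,0],0],[1,[0,0,0],0],[1,[0,0,0],0]]' ; python3 - <<'E'
from m2 import *
snap('w8');A=load('w8');im,K,V=A;g=cv2.cvtColor(im,cv2.COLOR_RGB2GRAY)
t=np.array([.5451,-.1197]);a=np.radians(21.13);Rm=np.array([[np.cos(a),-np.sin(a)],[np.sin(a),np.cos(a)]])
M=np.array([(-925,595),(925,595),(925,-595),(-925,-595)])/1e4
q0=proj(np.c_[M@Rm.T+t,np.full(4,.026)],K,V);print('pred',q0.round(1).tolist())
q=cv2.cornerSubPix(g,np.float32(q0).reshape(-1,1,2),(6,6),(-1,-1),(3,40,.01)).reshape(-1,2);print(q.round(1).tolist())
P=cast(q,.026,K,V);fit(M,P);print([np.linalg.norm(P[i]-P[i-1]).round(4) for i in range(4)])
h=cv2.cvtColor(im,cv2.COLOR_RGB2HSV);b=cv2.inRange(h,(100,50,30),(125,200,255));b[:,230:]=0;b[230:]=0
p=poly(b,3);print('bed',p.tolist())
for z in(.006,.016):print(z,((cast(p,z,K,V)-t)@Rm).round(4).tolist())
E
```

```text
t: 25.35
position: [0.5385, -0.0048, 0.1859]
ee_rot: [3.124, 0.012, 1.947]
ft_force: [0.1, 0.2, -1.0]
gripper_width: 0.0204
w8 [ 0.5385 -0.0048  0.1859] [3.1244 0.0119 1.9473] [ 0.013  0.004 -0.005 -0.005  0.003  0.001]
pred [[202.3, 24.6], [209.7, 223.7], [94.8, 222.2], [64.7, 23.6]]
[[200.60000610351562, 25.200000762939453], [209.5, 223.10000610351562], [94.9000015258789, 222.60000610351562], [62.79999923706055, 25.100000381469727]]
  pose [ 0.5457 -0.1204] yaw 21.61 res mm [0.6 0.5 0.4 0.4]
[np.float64(0.1194), np.float64(0.1839), np.float64(0.1188), np.float64(0.1843)]
bed [[125, 46], [139, 178], [109, 180], [112, 204], [194, 205], [193, 180], [160, 178], [150, 47]]
0.006 [[-0.0777, -0.0171], [0.05, -0.0168], [0.0526, -0.0488], [0.0795, -0.049], [0.0795, 0.0399], [0.0515, 0.0402], [0.0498, 0.0055], [-0.077, 0.0063]]
0.016 [[-0.0764, -0.0132], [0.0473, -0.0128], [0.0498, -0.0439], [0.0759, -0.0441], [0.0759, 0.0421], [0.0488, 0.0424], [0.0471, 0.0087], [-0.0757, 0.0095]]
```

```bash
python3 - <<'E'
from m2 import *
im,K,V=load('w8');Mi=np.linalg.inv(np.array(calibration('wrist')['mount']))
q=proj([(-.011,-.0946,-.012),(.011,-.0946,-.012),(-.011,-.05,-.012),(.011,-.05,-.012),(-.011,0.029,-.012),(-.042,.029,-.012)],K,Mi);print(q.round(1).tolist())
for r in(60,90,120,150):print(r,[(c,*map(int,im[r,c])) for c in list(range(222,236,1))+list(range(276,292,1))])
r0=int(q[0,1]);print([(r,*map(int,im[r,256])) for r in range(max(0,r0-20),r0+22,1)])
E
```

```text
[[228.6, 28.3], [287.4, 28.4], [231.1, 147.3], [284.4, 147.4], [234.6, 311.1], [170.2, 311.0]]
60 [(222, 251, 235, 177), (223, 250, 235, 177), (224, 251, 235, 176), (225, 251, 235, 177), (226, 252, 237, 180), (227, 251, 234, 173), (228, 186, 146, 104), (229, 240, 193, 139), (230, 245, 205, 146), (231, 250, 220, 157), (232, 252, 228, 167), (233, 252, 230, 171), (234, 252, 231, 170), (235, 252, 231, 170), (276, 251, 224, 163), (277, 251, 223, 162), (278, 251, 222, 161), (279, 251, 222, 162), (280, 251, 222, 160), (281, 245, 206, 148), (282, 234, 188, 135), (283, 220, 168, 120), (284, 184, 142, 103), (285, 194, 162, 116), (286, 248, 228, 166), (287, 244, 224, 163), (288, 244, 223, 164), (289, 244, 223, 163), (290, 245, 224, 164), (291, 246, 226, 165)]
90 [(222, 245, 226, 166), (223, 246, 226, 166), (224, 246, 226, 168), (225, 246, 227, 167), (226, 247, 228, 169), (227, 249, 231, 172), (228, 247, 227, 165), (229, 179, 132, 95), (230, 241, 196, 140), (231, 248, 210, 150), (232, 251, 224, 161), (233, 252, 229, 168), (234, 252, 230, 169), (235, 252, 230, 168), (276, 252, 224, 163), (277, 25
[... 1805 characters left out ...]
, 171), (17, 249, 231, 172), (18, 249, 231, 172), (19, 249, 232, 173), (20, 249, 231, 172), (21, 249, 231, 172), (22, 249, 231, 172), (23, 248, 230, 171), (24, 248, 230, 172), (25, 247, 229, 169), (26, 247, 229, 168), (27, 247, 228, 168), (28, 247, 228, 168), (29, 247, 229, 169), (30, 249, 231, 170), (31, 230, 198, 141), (32, 211, 160, 114), (33, 238, 193, 138), (34, 243, 203, 144), (35, 247, 212, 150), (36, 249, 219, 156), (37, 250, 220, 158), (38, 250, 219, 157), (39, 250, 219, 157), (40, 250, 219, 157), (41, 250, 220, 156), (42, 250, 220, 156), (43, 250, 220, 157), (44, 250, 219, 156), (45, 250, 220, 156), (46, 250, 220, 157), (47, 250, 219, 156), (48, 250, 219, 157), (49, 250, 220, 158)]
```

```bash
python3 -c "
from h import *
plan(.5632,-.1135,.10,1.946)"; python3 -m crank '[[1,[-0.04,-0.003,0.02],0],[1,[-0.04,-0.004,0.02],0],[1,[-0.03,-0.004,0.02],0],[1,[0,0,0.02],0],[1,[0,0,0],0]]' ; python3 -c "
from h import *
plan(.5632,-.1135,.05,1.946)"
```

```text
from [ 0.5385 -0.0049  0.1859] yaw 1.9467 F [-0.3 -0.4 -1.8] t 25.4
3 rows of [-0.0367 -0.0056  0.0286] 0.003  total [-0.1101 -0.0169  0.0859] 0.01  tot_deg 0.0
t: 26.02
position: [0.5701, -0.1208, 0.1042]
ee_rot: [3.124, 0.012, 1.942]
ft_force: [-0.3, -0.1, -1.5]
gripper_width: 0.0207
from [ 0.5701 -0.1208  0.1042] yaw 1.9415 F [-0.3 -0.1 -1.5] t 26.02
2 rows of [ 0.0046 -0.0019  0.0271] -0.026  total [ 0.0093 -0.0038  0.0542] -0.05  tot_deg -0.3
```

```bash
python3 -m crank '[[1,[0.006,-0.003,0.025],-0.05],[1,[0.003,-0.001,0.025],0],[1,[0,0,0.005],0],[1,[0,0,0],0]]' ; python3 -c "
from h import *
plan(.5632,-.1135,.035,1.946)"
```

```text
t: 26.52
position: [0.5659, -0.1165, 0.0516]
ee_rot: [3.121, 0.016, 1.944]
ft_force: [0.3, 0.4, -0.5]
gripper_width: 0.0207
from [ 0.5659 -0.1165  0.0516] yaw 1.9442 F [ 0.3  0.4 -0.5] t 26.52
1 rows of [ 0.0038 -0.0014  0.0166] -0.02  total [ 0.0038 -0.0014  0.0166] -0.02  tot_deg -0.1
```

```bash
python3 -m crank '[[1,[0.004,-0.002,0.006],0],[1,[0.001,0,0.005],0],[1,[0,0,0],0]]' ; python3 -c "
from h import *
plan(.5632,-.1135,.028,1.946)"
```

```text
t: 26.9
position: [0.5637, -0.1129, 0.042]
ee_rot: [3.119, 0.018, 1.944]
ft_force: [0.5, 0.6, -1.9]
gripper_width: 0.0205
from [ 0.5637 -0.1129  0.042 ] yaw 1.9443 F [ 0.5  0.6 -1.9] t 26.9
1 rows of [-0.0003 -0.0007  0.014 ] -0.02  total [-0.0003 -0.0007  0.014 ] -0.02  tot_deg -0.1
```

```bash
python3 -m crank '[[1,[0,-0.001,0.006],0],[1,[0,0,0.005],0],[1,[0,0,0.003],0],[1,[0,0,0],0]]' ; python3 -c "
from h import *
plan(.5632,-.1135,.026,1.946)"
```

```text
t: 27.4
position: [0.5632, -0.1135, 0.0271]
ee_rot: [3.118, 0.018, 1.944]
ft_force: [-0.5, 0.2, -1.2]
gripper_width: 0.0207
from [ 0.5632 -0.1135  0.0271] yaw 1.9443 F [-0.5  0.2 -1.2] t 27.4
1 rows of [ 0.     -0.      0.0011] -0.019  total [ 0.     -0.      0.0011] -0.02  tot_deg -0.1
```

```bash
python3 -m crank '[[1,[0,0,0.002],0],[1,[0,0,0],0],[-0.2,[0,0,0],0],[-0.2,[0,0,0],0],[-0.2,[0,0,0],0],[-0.2,[0,0,-0.03],0],[-0.2,[0,0,-0.03],0],[1,[0,0,-0.02],0],[1,[0,0,0],0]]'; python3 - <<'E'
from m2 import *
snap('w9');im,K,V=load('w9')
a=np.radians(21.5);Rm=np.array([[np.cos(a),-np.sin(a)],[np.sin(a),np.cos(a)]]);t=np.array([.5457,-.1204])
print('pred home top z=.037',proj(np.c_[np.array([(-75,11),(-75,-11)])/1e3@Rm.T+t,[.037]*2],K,V).round(1).tolist(),'recess rim',proj(np.c_[np.array([(-77.5,13.5),(-77.5,-13.5)])/1e3@Rm.T+t,[.026]*2],K,V).round(1).tolist())
g=cv2.cvtColor(im,cv2.COLOR_RGB2GRAY)
for r in(110,150,190):print(r,[int(x) for x in g[r,220:295]])
print([int(x) for x in g[40:120,256]])
E
```

```text
t: 28.52
position: [0.5614, -0.113, 0.1075]
ee_rot: [3.118, 0.019, 1.944]
ft_force: [-0.2, -0.8, -0.1]
gripper_width: 0.0157
w9 [ 0.5614 -0.113   0.1075] [3.1178 0.0186 1.9443] [-0.001  0.016 -0.022 -0.011 -0.     0.001]
pred home top z=.037 [[275.2, 57.4], [239.7, 57.5]] recess rim [[278.5, 55.0], [236.9, 55.1]]
110 [160, 162, 165, 169, 171, 172, 173, 175, 176, 177, 168, 159, 155, 155, 145, 146, 149, 147, 117, 114, 214, 226, 230, 230, 229, 228, 227, 226, 224, 223, 220, 220, 222, 224, 223, 222, 224, 226, 229, 229, 229, 229, 227, 228, 227, 228, 227, 226, 227, 226, 211, 182, 98, 57, 62, 75, 68, 135, 178, 177, 174, 151, 158, 154, 154, 153, 153, 155, 157, 157, 157, 157, 157, 157, 158]
150 [152, 153, 154, 156, 159, 162, 165, 167, 170, 172, 173, 164, 152, 148, 148, 146, 147, 147, 142, 112, 179, 219, 229, 230, 229, 228, 227, 227, 226, 224, 223, 222, 224, 225, 224, 224, 223, 221, 220, 224, 228, 229, 227, 228, 228, 228, 228, 229, 230, 226, 200, 161, 51, 57, 68, 99, 93, 183, 179, 174, 160, 163, 153, 151, 150, 149, 151, 153, 155, 155, 156, 156, 156, 157, 158]
190 [68, 72, 92, 121, 123, 142, 158, 154, 90, 98, 125, 138, 149, 145, 64, 78, 103, 101, 101, 96, 96, 188, 216, 234, 231, 230, 228, 228, 227, 226, 225, 224, 225, 227, 228, 228, 207, 224, 225, 224, 224, 215, 108, 115, 123, 128, 132, 134, 133, 125, 115, 72, 58, 64, 82, 60, 92, 106, 105, 103, 92, 77, 77, 76, 76, 78, 78, 80, 80, 79, 81, 80, 80, 82, 80]
[165, 169, 172, 173, 173, 173, 171, 170, 170, 167, 153, 137, 139, 141, 142, 130, 86, 38, 76, 160, 202, 215, 223, 223, 223, 223, 222, 222, 222, 223, 222, 223, 223, 223, 223, 223, 223, 223, 223, 223, 223, 223, 223, 223, 223, 224, 223, 223, 223, 223, 223, 223, 223, 223, 223, 223, 224, 223, 223, 223, 223, 224, 224, 224, 224, 224, 224, 224, 224, 224, 224, 224, 223, 223, 222, 222, 221, 221, 221, 221]
```

The measured edges place the handle inside its slot (tail at row 59 against 57.5 predicted). Now press.

```bash
python3 -m crank '[[1,[0,0,0.03],0],[1,[0,0,0.025],0],[1,[0,0,0.005],0],[1,[0,0,0.004],0],[1,[0,0,0.004],0]]'; python3 -m crank '[[1,[0,0,0.004],0],[1,[0,0,0.004],0]]';python3 -m crank '[[1,[0,0,0.004],0],[1,[0,0,0.004],0]]'
```

```text
t: 29.2
position: [0.561, -0.1127, 0.0343]
ee_rot: [3.122, 0.015, 1.944]
ft_force: [-2.6, 0.4, 6.5]
gripper_width: -0.0003
t: 29.45
position: [0.561, -0.1127, 0.0275]
ee_rot: [3.122, 0.016, 1.945]
ft_force: [-4.3, 1.1, 7.4]
gripper_width: -0.0
t: 29.7
position: [0.5614, -0.1128, 0.0255]
ee_rot: [3.12, 0.017, 1.945]
ft_force: [-22.6, 5.8, 64.6]
gripper_width: -0.0001
```

Same bottoming height (0.0255 at 65 N). Now retreat and do a numeric final check.

```bash
python3 -m crank '[[1,[0,0,-0.03],0],[1,[0,0,-0.05],0],[1,[0,0,-0.05],0],[1,[0.03,0,-0.05],0],[1,[0.045,0,-0.03],0],[1,[0.045,0,0],0],[1,[0.03,0,0],0],[1,[0,0,0],0],[1,[0,0,0],0]]'; python3 - <<'E'
from m2 import *
snap('w10');im,K,V=load('w10');h=cv2.cvtColor(im,cv2.COLOR_RGB2HSV);g=cv2.cvtColor(im,cv2.COLOR_RGB2GRAY)
r=cv2.inRange(h,(0,170,50),(6,255,255))|cv2.inRange(h,(172,170,50),(180,255,255))
p=poly(r,4);P=cast(p,.026,K,V);print('sq px',p.tolist())
def chk(t,a,P):
    a=np.radians(a);Rm=np.array([[np.cos(a),-np.sin(a)],[np.sin(a),np.cos(a)]]);return ((P-t)@Rm*1e3).round(1).tolist()
print('sq in tray mm',chk([.5982,.1033],-19.8,P))
def pr(t,a,M):
    a=np.radians(a);Rm=np.array([[np.cos(a),-np.sin(a)],[np.sin(a),np.cos(a)]]);return proj(np.c_[np.array(M)/1e3@Rm.T+t,np.full(len(M),.026)],K,V)
for nm,t,a,X,Y in(('sqtray',[.5982,.1033],-19.8,80,60),('mtray',[.5457,-.1204],21.5,92.5,59.5)):
    M=np.array([(-X,-Y),(X,-Y),(X,Y),(-X,Y)]);q0=pr(t,a,M);print(nm,q0.round(0).tolist())
    ok=[i for i in range(4) if 6<q0[i,0]<505 and 6<q0[i,1]<235]
    if len(ok)>1:
        q=cv2.cornerSubPix(g,np.float32(q0[ok]).reshape(-1,1,2),(5,5),(-1,-1),(3,40,.01)).reshape(-1,2);fit(M[ok]/1e3,cast(q,.026,K,V))
q0=pr([.5457,-.1204],21.5,[(-75,-11),(-75,11),(49,42),(49,-42),(75,-42),(75,42)]);print('mal pred',q0.round(0).tolist())
m=cv2.inRange(h,(0,60,20),(15,200,125))|cv2.inRange(g,0,60);msk=np.zeros_like(m);cv2.fillConvexPoly(msk,pr([.5457,-.1204],21.5,[(40,-52),(40,52),(84,52),(84,-52)]).astype(np.int32),255);m&=msk
p=poly(m,3);print('head',chk([.5457,-.1204],21.5,cast(p,.026,K,V)))
w=cv2.inRange(h,(0,0,120),(180,40,255));w[235:]=0
for c in cv2.findContours(w,0,1)[0]:
    if cv2.contourArea(c)>600:
        b=cv2.boxPoints(cv2.minAreaRect(c));B=cast(b,.055,K,V);print('white',cv2.boundingRect(c),B.mean(0).round(3),np.linalg.norm(B[0]-B[1]).round(3),np.linalg.norm(B[2]-B[1]).round(3))
E
```

```text
t: 30.82
position: [0.5024, 0.0315, 0.2468]
ee_rot: [3.108, 0.024, 1.944]
ft_force: [-0.1, 0.4, 1.1]
gripper_width: -0.0002
w10 [0.5024 0.0315 0.2468] [3.1076 0.0244 1.9436] [ 0.008 -0.006 -0.002  0.002  0.002  0.002]
sq px [[251, 228], [270, 228], [274, 239], [297, 216], [332, 246], [347, 232], [295, 183]]
sq in tray mm [[12.2, -48.5], [-3.6, -30.9], [4.3, -17.0], [-37.7, -17.0], [-37.3, 44.0], [-63.4, 44.0], [-66.8, -47.8]]
sqtray [[295.0, 168.0], [210.0, 258.0], [279.0, 310.0], [366.0, 231.0]]
  pose [0.5941 0.0979] yaw -20.61 res mm [0.2 0.2]
mtray [[59.0, 55.0], [88.0, 215.0], [182.0, 216.0], [170.0, 54.0]]
  pose [ 0.5455 -0.1204] yaw 21.69 res mm [0.5 0.7 0.5 0.6]
mal pred [[106.0, 72.0], [126.0, 72.0], [165.0, 182.0], [96.0, 182.0], [99.0, 202.0], [167.0, 203.0]]
head [[45.0, 45.7], [47.6, 16.5], [43.9, 12.1], [39.0, 15.1], [39.0, 10.3], [50.2, 7.7], [45.5, -41.4], [73.5, -43.4], [74.8, -37.4], [49.2, -35.9], [51.3, 34.3], [74.3, 33.3], [74.6, -8.8], [74.2, 45.6]]
```

```bash
python3 -c "
from h import *
o=monitor.get_obs();print(o['t'],o['ft_force'].round(1));job.finish_job()"
```

```text
30.875 [-0.6  0.3  0.2]
the job is handed in; nothing more can be done
```

I pushed the white volume off the square tray, laid the red square and the beech mallet in their own recesses, pressed both down, and handed the job in at 30.9 s. The job reports no verdict.

**Volume:** it tipped off the tray and settled upright on the table, as several later pictures showed. My final colour mask did not pick it up, so I have no end-of-run measurement of it. Nothing went near it afterwards.

**Pressing:** both tools bottomed out with the fingertip at about z = 0.0255 m, level with the tray face at 0.026 m. The press force was about 56 N on the square and 65 N on the mallet.

**Alignment:** in the final wrist view the mallet's head corners lie within about 2 to 4 mm of home. The square's clearly visible corners are within about 2 mm. Part of the square's outline was hidden by the gripper. A check of the square tray from only two of its corners came out 7 mm from the earlier fits; I put that down to the hidden corners and did not recheck it.

**Less certain points:**
- Heights from two views were noisy (up to about 15 mm off), so I used the given heights, checked against fingertip contact.
- I used all 12 pictures before placing the mallet, so its placement was checked by numbers only.
- I did not re-measure the other objects at the end. The robot kept clear of them and no unexpected force showed.

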